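# Lock a desiccant cartridge into the sloped bayonet port of a sensor housing

### The job

Fit the desiccant cartridge - the one with the straight bar grip and two side lugs - into the round port on the sloped face of the sensor housing: enter the lugs through the two notches, push in against the spring, turn clockwise about a quarter turn to the stop and let the spring bring it back out until it clicks home in its seats, then let go. Leave the round-knobbed plug, the screwdriver and the parts bin where they are.

Things in the scene. Friction and masses are not known exactly. Their poses are not given: they have to be found in the camera images.
- cartridge_mid (a point): Loose cartridge, 88 mm tall, 0.18-0.27 kg, stands upright on the bench. Point: on its axis, 44 mm above the foot. z = axis, foot to grip; x = along bar grip and lug line (looks the same after half a turn). Foot up: nose 32 to 42 mm diameter over 12 mm; body 42 mm; grey flange 72 mm diameter, 46-52 mm above the foot; bar grip above.
- cartridge_grip (a point): Where to grip the cartridge: centre of the usable part of its bar, on the axis, 75.5 mm above the foot. Bar 60 mm long (cartridge x), 18 mm thick (y: pinch across this), from 52 (flange top) to 88 mm above the foot. Axes as cartridge_mid.
- cartridge_lug (a point): Tip of the +x lug, 30.5 mm from the axis, 24 mm above the foot. Lug 10 mm wide (y), from 20 to 28 mm above the foot; an equal one stands opposite on -x. Axes as cartridge_mid.
- port_face (a point): Centre of the bayonet port on the flat aluminium collar of the fixed drab housing, 125 mm above the bench. z = out along the port's axis, 30 deg from vertical, leaning roughly to the robot; x = straight up the slope; y = level. Face 170 by 200 mm. Bore 46 mm. Cartridge foot below the collar along the axis: 30 mm meets the spring, 36 locked home, 41 passes the rib, 46 flange touches the collar.
- port_notch (a point): Outer end of one of two opposite entry notches, 15 mm wide, 34 mm from the axis, at collar surface. Notch line is 80 deg anticlockwise (seen from outside, about port z) from port x. Lugs enter here, are pushed till their tops are over 13 mm below the collar (under a shallow rib), then turn 80 deg clockwise to a stop; stops block the other way. Axes as port_face.
- port_seat (a point): One of the two opposite lug seats, behind the 8 mm thick collar, on port x: 26.5 mm from the axis, 8 mm below the collar surface, 15 mm wide. After the turn the lugs lie in line with port x and the spring lifts them 5 mm past the rib against the collar's underside: locked, flange underside 10 mm clear of the collar. Axes as port_face.
- plunger (a joint): Spring plate inside the port (35 mm disc). 0 = out, its face 30 mm below the collar surface; grows to 0.018 m as it is pushed in. Push 2.7 N to start, plus 0.6 N per mm (about 6 N at the locked 6 mm, 12 N with the flange against the collar).
- plug_mid (a point): Bystander: loose round transport plug, 60 mm tall, 72 mm in diameter, with a round 40 mm knob and no lugs; point half-way up. It and the cartridge swap places between episodes.
- driver: Bystander: screwdriver lying on the bench, about 200 mm long, handle to its -x; origin under its middle.
- bin: Bystander: open bin with nuts, 110 x 150 x 50 mm; origin at the centre of its underside.
There are look-alikes about, which are no part of the job. Leave any black or pink look-alike of the part that bears cartridge_mid alone.

How it is judged:
By the outcome, as a careful person would: the job done as asked, in the order asked, and still so for the second after the job is handed in, with the robot touching nothing.
It also fails if it takes over 50 s, if anything falls off the work surface, if the arm or the gripper's body presses on something with over 40 N, if the wrist force passes 120 N, or if a joint passes its speed limit or range.

### The arm

A 6-joint arm with a two-finger parallel gripper is mounted at the origin on the work surface. World frame = base frame: x ahead of the robot, y to its left, z up, the work surface at z = 0. Lengths are in m, angles in degrees, forces in N, time in s.
With the tool pointing down it reaches from about 0.3 to 0.75 m from the base axis. Payload 8.5 kg.
Tool frame: the origin (TCP) lies at the very end of the fingers, on their centre line; the grasp point (between the pads) lies 19 mm behind it (hold_point_z is the distance from the TCP to the grasp point, in m); z points along the fingers, y is the direction in which the jaws open and shut (so a half turn about z gives the same grasp; the last joint's range is limited). The gripper opens to 85 mm and grips with 20 to 120 N. Pads are 22 mm wide; open, the fingers measure 114 mm over their backs; the gripper's body (76 mm by 85 mm) begins 54 mm behind the grasp point. The pads swing forward as they close: fully open they stand 13 mm farther back than shut.
Start: joints at [-88.539, 21.807, 74.336, -0, 83.858, -12.336], TCP at [0.131, -0.534, 0.231] pointing down, gripper open.
Joint ranges: [-178.18, 178.18], [-50.72, 133.34], [12.68, 142.11], [-81.47, 261.47], [9.98, 163.14], [-165.26, 165.26]. Speed limits (degrees/s): [136.94, 136.94, 180, 180, 180, 180].

### API

Orientations are given as a 3x3 rotation matrix whose columns are the frame's x, y, z axes.
In Python, from rig import observe, get_image, close_job, hold_point_z gives the robot as it stands. The module is installed in compiled form; this text tells all that it offers.
- The arm moves only by the tool jog_arm, never from a script. Its arguments are lists of equal length, an entry for each row: "travel": the shift along the world's x, y, z in m, a list of three; "dr": the turn, a rotation vector about the world's x, y, z in rad, a list of three. In form: {"travel": [[x, y, z], ...], "dr": [[rx, ry, rz], ...]}. A call has 1 to 20 rows; each row shifts and turns the commanded pose from where the row before left it; what a row does not reach is not made up. A row lasts 1/12 s, in which the tool goes at most 41.7 mm and 7.16 degrees, less where a joint would pass 70% of its speed; a pose out of reach is approached as far as the arm can. A call with a gripper value outside its range is refused whole. "jaw" is the finger opening in m, from 0 to 0.0854, set as the call begins (left out, the last holds). The fingers move at their own pace and stop on an object; "newtons" is the grip in N (left out, the last holds). Time passes only in rows, so rows that do not move let the fingers close. It gives the time, the measured TCP pose, the force and the opening at its end, in the units of the state.
- observe(): the state, without advancing time (a new reading comes with each control period).
- get_image(name): name is "side" or "top"; returns a dict with "color" (420x560x3 uint8, red, green, blue), "fovy" (degrees; the focal length in pixels is half the picture's height over the tangent of half this angle, whatever the lens; pixels are square), "cx", "cy" (the principal point, pixels), "k1" (the pictures are not rectified: a ray, as slopes to the right and down, at radius r is drawn at 1 + k1 r^2 times it, then the intrinsics apply), "R" (3x3) and "t" (3): a world point X has camera coordinates R X + t. Camera axes: x right, y down, z forward; pixel columns grow to the right and rows downward; lengths in m; the calibration is good to about 2 mm. A picture is of the moment at which its call begins. There is no depth.
- close_job(): hands the job in, once; it reports no verdict.
The state is a dict: "time_s": time; "q": joint angles; "qvel": joint speeds; "joint_efforts": joint torques, N m; "position": TCP position; "tool_rot": TCP orientation; "ft_force": force on the tool from outside, world axes, zero at the start; "wrist_torque": the same for the moment, N m; "grip_width": finger opening in m.
Only numpy, scipy, OpenCV 4.12 (cv2) and the standard library are available. Lean on these libraries where they do the work, as an engineer would, in place of code of your own. Each camera call takes 0.05 s, during which the arm holds its last target.

## Working session

There is one attempt and no reset: what is moved stays moved. The work goes in short steps, Python scripts to look and compute and a tool call to move; the robot and the scene stay as the last step left them, time stands still between calls to the robot, and variables do not carry over. Pictures are saved under pics/ and viewed, and the job is handed in when it is done.

Besides the shell and the picture viewer there is one more tool, called after ">>>" in YAML: its name, and indented under it one key for each argument. jog_arm: Moves the arm, as the interface text tells. Its arguments: {"type":"object","properties":{"travel":{"type":"array"},"dr":{"type":"array"},"jaw":{"type":"number"},"newtons":{"type":"number"}},"required":["travel","dr"]}

```bash
mkdir -p pics
cat > h.py <<'E'
import numpy as np,cv2
from rig import observe,get_image,close_job,hold_point_z
def save(n,f):
    im=get_image(n); cv2.imwrite('pics/'+f,im['color'][:,:,::-1]); return im
def K(im):
    h=im['color'].shape[0]; f=h/2/np.tan(np.radians(im['fovy']/2)); return f
def proj(im,X):
    c=np.asarray(im['R'])@np.asarray(X,float)+im['t']; s=c[:2]/c[2]; r2=s@s; s=s*(1+im['k1']*r2); f=K(im)
    return np.array([f*s[0]+im['cx'],f*s[1]+im['cy']])
def ray(im,u,v):
    f=K(im); d=np.array([(u-im['cx'])/f,(v-im['cy'])/f]); s=d.copy()
    for _ in range(30): s=d/(1+im['k1']*(s@s))
    R=np.asarray(im['R']); o=-R.T@np.asarray(im['t']); w=R.T@np.array([s[0],s[1],1.]); return o,w/np.linalg.norm(w)
def onz(im,u,v,z):
    o,d=ray(im,u,v); return o+d*(z-o[2])/d[2]
def tri(a,b):
    (o1,d1),(o2,d2)=a,b
    s=np.linalg.lstsq(np.c_[d1,-d2],o2-o1,rcond=None)[0]; p=o1+s[0]*d1;q=o2+s[1]*d2
    return (p+q)/2,np.linalg.norm(p-q)
E
python3 - <<'E'
from h import *
s=observe(); print({k:np.round(v,3).tolist() for k,v in s.items()},hold_point_z)
for n in('side','top'):
    im=save(n,n+'0.png'); print(n,{k:np.round(im[k],4).tolist() for k in im if k!='color'})
E
```

```text
{'time_s': 0.0, 'q': [-88.54, 21.839, 74.385, 0.002, 83.859, -12.336], 'qvel': [-0.032, 0.155, 0.087, 0.019, 0.007, 0.045], 'joint_efforts': [-0.0, -44.847, -23.128, -0.0, 0.005, 0.0], 'position': [0.131, -0.534, 0.231], 'tool_rot': [[0.971, 0.238, -0.0], [0.238, -0.971, 0.001], [0.0, -0.001, -1.0]], 'ft_force': [0.649, 0.109, 0.33], 'wrist_torque': [0.016, 0.022, 0.017], 'grip_width': 0.086} 0.0187
side {'fovy': 45.859, 'cx': 276.3848, 'cy': 209.8057, 'k1': -0.0688, 'R': [[-0.998, -0.0606, -0.0191], [-0.0178, 0.555, -0.8317], [0.061, -0.8297, -0.5549]], 't': [0.4667, 0.1266, 1.3095]}
top {'fovy': 47.3986, 'cx': 281.0347, 'cy': 221.648, 'k1': -0.0703, 'R': [[0.0284, -0.9996, -0.0097], [-0.989, -0.0267, -0.1452], [0.1448, 0.0137, -0.9894]], 't': [-0.0384, 0.4636, 1.2883]}
```

View pics/side0.png

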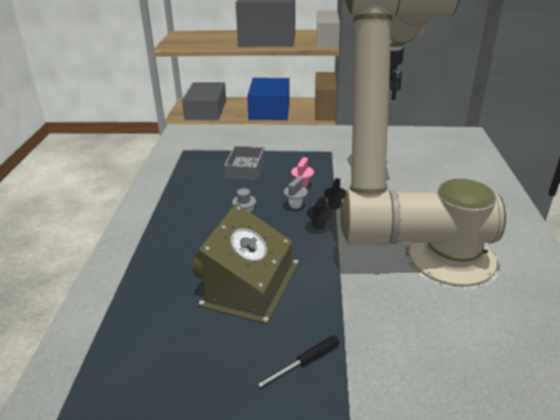

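View pics/top0.png

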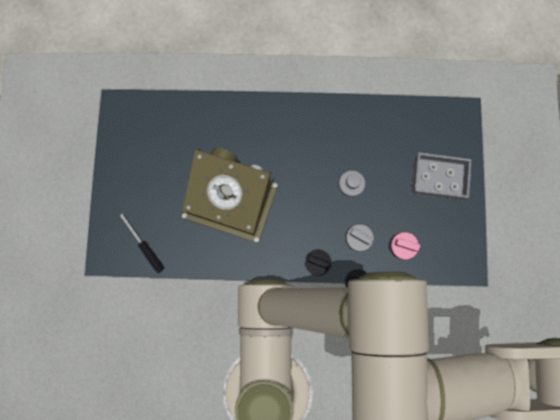

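The top view shows the grey bar-grip cartridge at about (360,237), the round plug at (352,183) and the port at (226,192). The side view has the cartridge at (296,192) and the port at (249,243). I'll zoom in next.

Run:
```python
from h import *
t=cv2.imread('pics/top0.png');s=cv2.imread('pics/side0.png')
a=cv2.resize(t[145:245,175:280],None,fx=4,fy=4,interpolation=cv2.INTER_CUBIC)
b=cv2.resize(t[210:270,330:390],None,fx=6,fy=6,interpolation=cv2.INTER_CUBIC)
cv2.imwrite('pics/z_port_top.png',a);
c=cv2.resize(s[205:285,205:300],None,fx=4,fy=4,interpolation=cv2.INTER_CUBIC)
d=cv2.resize(s[165:220,270:330],None,fx=6,fy=6,interpolation=cv2.INTER_CUBIC)
def hs(x,y):
    h=max(x.shape[0],y.shape[0]);z=np.zeros((h,x.shape[1]+y.shape[1],3),np.uint8);z[:x.shape[0],:x.shape[1]]=x;z[:y.shape[0],x.shape[1]:]=y;return z
cv2.imwrite('pics/z_port.png',hs(a,c)); cv2.imwrite('pics/z_cart.png',hs(b,d))
```

```text
(no output)
```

View pics/z_port.png

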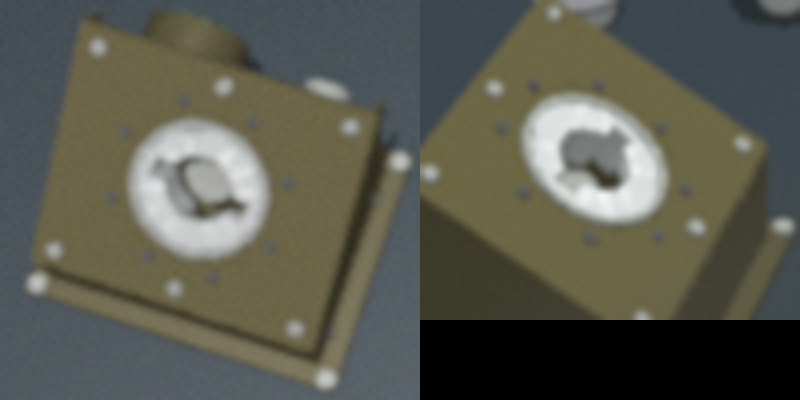

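View pics/z_cart.png

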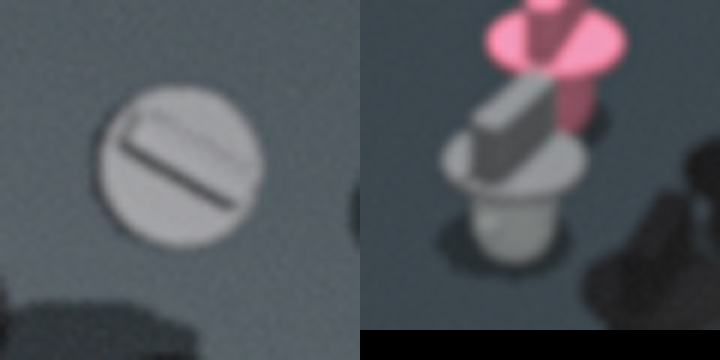

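```bash
cat > port.py <<'E'
from h import *
T={'color':None}
def load():
    return get_image('top'),get_image('side')
def refine(g,u,v,w=4):
    x0,y0=int(round(u))-w,int(round(v))-w
    p=g[y0:y0+2*w+1,x0:x0+2*w+1].astype(float); b=np.percentile(p,40); p=np.clip(p-b-0.35*(p.max()-b),0,None)
    yy,xx=np.mgrid[:p.shape[0],:p.shape[1]]
    yy0,xx0=np.mgrid[-w:w+1,-w:w+1]; p=p*((yy0**2+xx0**2)<=w*w)
    return x0+(p*xx).sum()/p.sum(), y0+(p*yy).sum()/p.sum()
E
python3 - <<'E'
from port import *
t,s=load()
gt=cv2.cvtColor(t['color'],cv2.COLOR_RGB2GRAY).astype(float);gs=cv2.cvtColor(s['color'],cv2.COLOR_RGB2GRAY).astype(float)
P=[((98,47),(430,172)),((350,127),(555,13)),((223,87),(495,88)),((54,250),(642,318)),((174,288),(697,227)),((295,328),(743,143))]
pts=[]
for a,b in P:
    ua,va=refine(gt,175+a[0]/4-.4,145+a[1]/4-.4); ub,vb=refine(gs,205+(b[0]-420)/4-.4,205+b[1]/4-.4)
    X,e=tri(ray(t,ua,va),ray(s,ub,vb)); pts.append(X); print(np.round([ua,va,ub,vb],1),X.round(4),round(e,4))
pts=np.array(pts); c=pts.mean(0); U,S,V=np.linalg.svd(pts-c); n=V[2]*np.sign(V[2][2]); print('c',c.round(4),'n',n.round(3),'tilt',np.degrees(np.arccos(n[2])),'res',S[2])
print('lvl az of -n', np.degrees(np.arctan2(-n[1],-n[0])))
m=np.array(pts)
for i,j in((3,0),(4,2),(5,1)):
    d=m[j]-m[i]; print('up', np.linalg.norm(d), np.degrees(np.arctan2(d[1],d[0])), np.degrees(np.arcsin(d[2]/np.linalg.norm(d))))
for i,j in((1,0),(5,3)):
    d=m[j]-m[i]; print('lvl', np.linalg.norm(d), np.degrees(np.arctan2(d[1],d[0]))-90, d[2])
# collar ellipse
for im,(x0,y0,x1,y1) in((t,(200,165,250,220)),(s,(225,218,278,268))):
    hsv=cv2.cvtColor(im['color'],cv2.COLOR_RGB2HSV); roi=hsv[y0:y1,x0:x1]
    mk=((roi[:,:,2]>130)&(roi[:,:,1]<60)).astype(np.uint8)
    cs,_=cv2.findContours(mk,cv2.RETR_EXTERNAL,cv2.CHAIN_APPROX_NONE); k=max(cs,key=cv2.contourArea); k=cv2.convexHull(k)
    e=cv2.fitEllipse(k); print('ell',e[0][0]+x0,e[0][1]+y0,e[1],e[2]); 
    im['e']=(e[0][0]+x0,e[0][1]+y0)
X,e=tri(ray(t,*t['e']),ray(s,*s['e'])); print('port',X,e, 'off plane',(X-c)@n)
for im in (t,s): print(onz(im,*im['e'],0.125))
E
```

```text
[199.  156.3 207.  247.6] [0.6081 0.1868 0.163 ] 0.0008
[262.2 176.3 238.2 207.6] [0.5591 0.0237 0.163 ] 0.0021
[230.5 166.2 223.3 226.5] [0.584  0.1051 0.1628] 0.0011
[188.  207.1 260.2 284.3] [0.4885 0.2228 0.0909] 0.0002
[218.1 216.7 273.6 261.1] [0.4643 0.1411 0.0909] 0.0012
[248.4 226.7 285.3 240.4] [0.4401 0.0595 0.0909] 0.0003
c [0.524  0.1231 0.1269] n [-0.479  0.143  0.866] tilt 29.999922538769635 res 0.00030110005884477145
lvl az of -n -16.61224280363534
up 0.14414488855057375 -16.730659774092775 29.976604746366053
up 0.1441340331200638 -16.754964008216852 29.924546449426195
up 0.14367660687151645 -16.74358966548075 30.099241608525947
lvl 0.17035509851154312 -16.711890474565664 -6.736707460597291e-06
lvl 0.17032815148959182 -16.523652006159267 2.5513118488196262e-05
ell 224.21811485290527 191.87095260620117 (33.436988830566406, 36.3474235534668) 130.88818359375
ell 248.1642723083496 244.20162773132324 (28.136329650878906, 39.7518310546875) 124.86381530761719
port [0.52480898 0.12302961 0.12570035] 0.0008540695554686473 off plane -0.0014534184586021365
[0.52539035 0.12313248 0.125     ]
[0.52450783 0.12224323 0.125     ]
```

Run:
```python
from port import *
t,s=load()
for nm,im,(x0,y0,x1,y1),thr in(('t',t,(340,215,382,258),115),('s',s,(270,165,330,215),0)):
    print(nm); 
    hsv=cv2.cvtColor(im['color'],cv2.COLOR_RGB2HSV)[y0:y1,x0:x1]
    mk=((hsv[:,:,2]>115)&(hsv[:,:,1]<60)).astype(np.uint8)
    if nm=='t':
        cs,_=cv2.findContours(mk,cv2.RETR_EXTERNAL,cv2.CHAIN_APPROX_NONE);k=cv2.convexHull(max(cs,key=cv2.contourArea))
        e=cv2.fitEllipse(k); u,v=e[0][0]+x0,e[0][1]+y0; print(u,v,e[1],e[2]); print('flange c',onz(im,u,v,.051))
a=cv2.resize(t['color'][212:262,335:385,::-1],None,fx=12,fy=12,interpolation=cv2.INTER_CUBIC)
g=cv2.cvtColor(a,cv2.COLOR_BGR2GRAY); g=cv2.createCLAHE(4,(3,3)).apply(g); cv2.imwrite('pics/zc.png',g)
a=cv2.resize(s['color'][165:215,270:325,::-1],None,fx=12,fy=12,interpolation=cv2.INTER_CUBIC); cv2.imwrite('pics/zs.png',a)
```

```text
t
359.87127685546875 237.28406715393066 (26.53710174560547, 27.12863540649414) 151.86013793945312
flange c [ 0.42486441 -0.24092233  0.051     ]
s
```

View pics/zc.png

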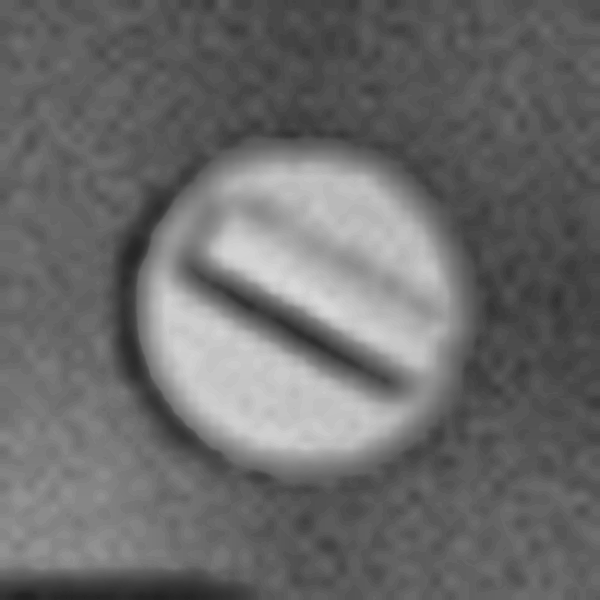

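View pics/zs.png

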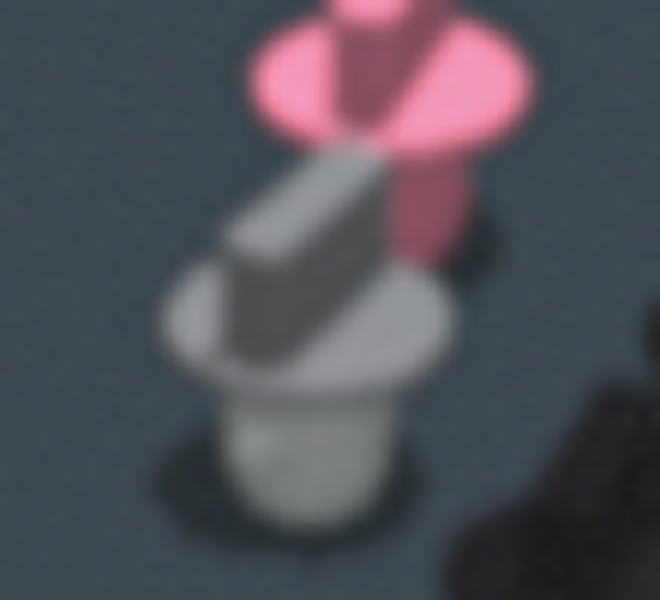

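Run:
```python
from port import *
t,s=load()
c=np.array([.4249,-.2409])
print('side pred flange centre', proj(s,[*c,.049]))
for u in((185,265),(400,385),(245,205),(440,310)): pass
px=lambda p:(335+(p[0]+.5)/12-.5,212+(p[1]+.5)/12-.5)
for A,B in(((185,265),(400,385)),((245,205),(440,310))):
    a=onz(t,*px(A),.088);b=onz(t,*px(B),.088); d=a-b; print(np.degrees(np.arctan2(d[1],d[0])))
def ov(im,az,x0,y0,k,w,h,f):
    a=np.ascontiguousarray(cv2.resize(im['color'][y0:y0+h,x0:x0+w,::-1],None,fx=k,fy=k,interpolation=cv2.INTER_CUBIC))
    def P(X): p=proj(im,X); return (int(round((p[0]-x0+.5)*k-.5)),int(round((p[1]-y0+.5)*k-.5)))
    d=np.array([np.cos(az),np.sin(az)]);n=np.array([-d[1],d[0]])
    for z in(.052,.088):
        q=[P([*(c+i*.03*d+j*.009*n),z]) for i,j in((1,1),(1,-1),(-1,-1),(-1,1))]
        cv2.polylines(a,[np.array(q)],True,(0,0,255) if z>.06 else (0,255,0),1)
    q=[P([*(c+.036*np.array([np.cos(x),np.sin(x)])),.052]) for x in np.linspace(0,6.28,60)]
    cv2.polylines(a,[np.array(q)],True,(255,255,0),1)
    cv2.imwrite('pics/'+f,a)
az=np.radians(61)
ov(t,az,335,212,12,50,50,'ovt.png');ov(s,az,270,165,12,55,50,'ovs.png')
```

```text
side pred flange centre [294.90972992 191.5783801 ]
61.97691394828865
62.815185749993134
```

View pics/ovt.png

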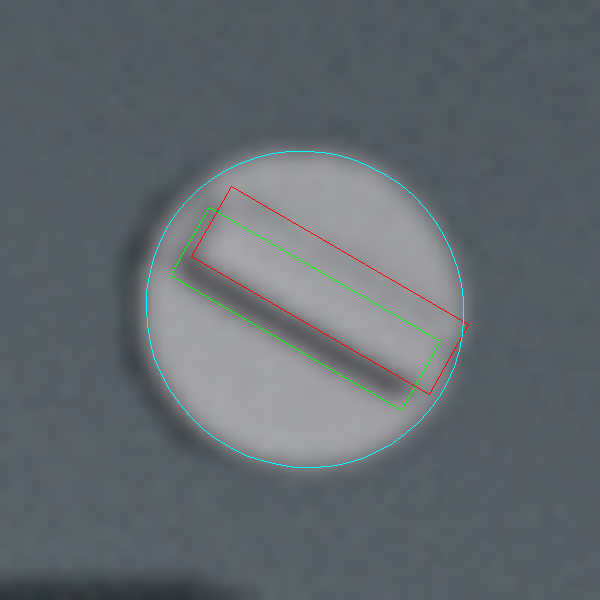

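View pics/ovs.png

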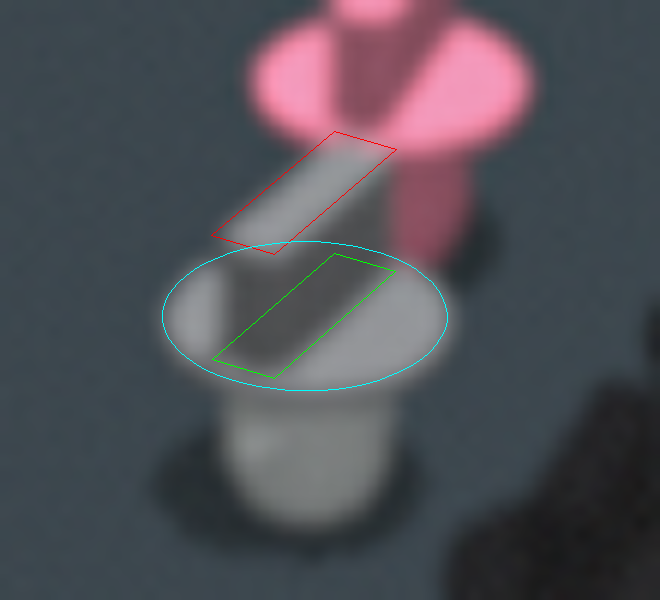

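>>> jog_arm:
  travel:
    - [0.021,0.021,0]
    - [0.021,0.021,0]
    - [0.021,0.021,0]
    - [0.021,0.021,0]
    - [0.021,0.021,0]
    - [0.021,0.021,0]
    - [0.021,0.021,0]
    - [0.021,0.021,0]
    - [0.021,0.021,0]
    - [0.021,0.021,0]
    - [0.021,0.021,0]
    - [0.021,0.021,0]
    - [0.021,0.021,0]
    - [0.02,0.0205,0]
    - [0,0,0]
    - [0,0,0]
  dr:
    - [0,0,0.06]
    - [0,0,0.06]
    - [0,0,0.06]
    - [0,0,0.06]
    - [0,0,0.06]
    - [0,0,0.06]
    - [0,0,0.06]
    - [0,0,0.06]
    - [0,0,0.06]
    - [0,0,0.06]
    - [0,0,0.06]
    - [0,0,0.06]
    - [0,0,0.06]
    - [0,0,0.056]
    - [0,0,0]
    - [0,0,0]
  jaw: 0.06
  newtons: 40

```text
time_s: 1.73
position: [0.4247, -0.2397, 0.2313]
tool_rot: [[0.472, 0.882, -0.0], [0.882, -0.472, -0.0], [-0.0, -0.0, -1.0]]
ft_force: [-0.0, 0.1, -0.2]
grip_width: 0.0601
```

Run:
```python
from h import *
s=observe(); print({k:np.round(v,4).tolist() for k,v in s.items() if k not in('joint_efforts','qvel')}); y=np.array(s['tool_rot'])[:,1];print(np.degrees(np.arctan2(y[1],y[0])))
```

```text
{'time_s': 1.7333, 'q': [-43.3776, 15.5515, 83.8161, -0.0067, 80.6311, -15.2036], 'position': [0.4247, -0.2397, 0.2313], 'tool_rot': [[0.4721, 0.8815, -0.0001], [0.8815, -0.4721, -0.0001], [-0.0001, -0.0, -1.0]], 'ft_force': [-0.0044, 0.1227, -0.1805], 'wrist_torque': [0.0129, -0.0062, 0.0075], 'grip_width': 0.0601}
-28.17288455403518
```

>>> jog_arm:
  travel:
    - [0,-0.001,-0.02]
    - [0,0,-0.02]
    - [0,0,-0.02]
    - [0,0,-0.02]
    - [0,0,-0.02]
    - [0,0,-0.02]
    - [0,0,-0.02]
    - [0,0,-0.0145]
    - [0,0,-0.01]
    - [0,0,-0.01]
    - [0,0,0]
    - [0,0,0]
  dr:
    - [0,0,0]
    - [0,0,0]
    - [0,0,0]
    - [0,0,0]
    - [0,0,0]
    - [0,0,0]
    - [0,0,0]
    - [0,0,0]
    - [0,0,0]
    - [0,0,0]
    - [0,0,0]
    - [0,0,0]

```text
time_s: 2.73
position: [0.4237, -0.2422, 0.0568]
tool_rot: [[0.475, 0.88, -0.001], [0.88, -0.475, 0.0], [0.0, -0.001, -1.0]]
ft_force: [0.5, -0.9, -0.3]
grip_width: 0.0601
```

Run:
```python
from h import *
for n in('side','top'):
    im=save(n,n+'1.png')
s=cv2.imread('pics/side1.png')[140:230,230:350]; t=cv2.imread('pics/top1.png')[200:290,300:420]
cv2.imwrite('pics/b1.png',cv2.resize(np.vstack([s,t]),None,fx=3.3,fy=3.3,interpolation=cv2.INTER_CUBIC))
```

```text
(no output)
```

View pics/b1.png

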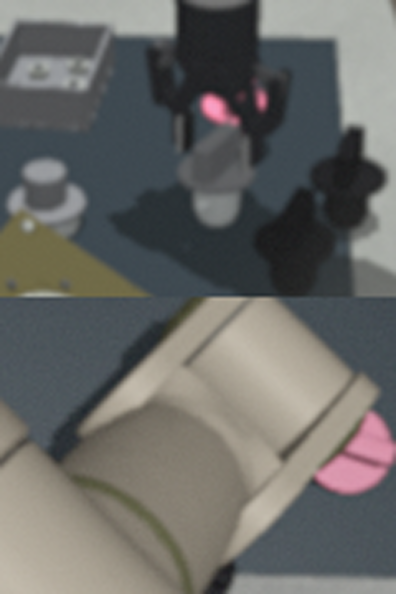

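The fingers straddle the bar at about (296,190) in the side image, clear of the pink and black look-alikes. I'll close the jaws.

>>> jog_arm:
  travel:
    - [0,0,0]
    - [0,0,0]
    - [0,0,0]
    - [0,0,0]
    - [0,0,0]
    - [0,0,0]
    - [0,0,0]
    - [0,0,0]
  dr:
    - [0,0,0]
    - [0,0,0]
    - [0,0,0]
    - [0,0,0]
    - [0,0,0]
    - [0,0,0]
    - [0,0,0]
    - [0,0,0]
  jaw: 0.0
  newtons: 70

```text
time_s: 3.5
position: [0.4243, -0.2417, 0.0572]
tool_rot: [[0.474, 0.881, 0.001], [0.881, -0.474, -0.001], [-0.0, 0.001, -1.0]]
ft_force: [-0.4, 1.0, 5.6]
grip_width: 0.017
```

>>> jog_arm:
  travel:
    - [0,0,0.02]
    - [0,0,0.03]
    - [0,0,0.03]
    - [0,0,0.03]
    - [0,0,0.03]
    - [0,0,0.03]
    - [0,0,0.03]
    - [0,0,0]
    - [0,0,0]
  dr:
    - [0,0,0]
    - [0,0,0]
    - [0,0,0]
    - [0,0,0]
    - [0,0,0]
    - [0,0,0]
    - [0,0,0]
    - [0,0,0]
    - [0,0,0]

```text
time_s: 4.25
position: [0.4243, -0.2417, 0.2574]
tool_rot: [[0.474, 0.88, 0.001], [0.88, -0.474, -0.001], [-0.0, 0.002, -1.0]]
ft_force: [0.4, 0.9, -3.5]
grip_width: 0.0169
```

```bash
cat > pf.py <<'E'
from h import *
from scipy.spatial.transform import Rotation as Ro
O=np.array([.5247,.1229,.1255]); az=np.radians(-16.65)
pz=np.array([-.5*np.cos(az),-.5*np.sin(az),np.cos(np.pi/6)]); px=np.array([np.cos(np.pi/6)*np.cos(az),np.cos(np.pi/6)*np.sin(az),.5]); py=np.cross(pz,px)
def tgt(foot,ang): # foot: depth below collar (+in), ang: bar deg from px
    x=np.cos(np.radians(ang))*px+np.sin(np.radians(ang))*py; z=-pz
    return O+pz*(.0568-foot), np.c_[x,np.cross(z,x),z]
def delta(foot,ang):
    s=observe(); p,R=tgt(foot,ang); R0=np.array(s['tool_rot'])
    return p-np.array(s['position']), Ro.from_matrix(R@R0.T).as_rotvec()
E
python3 - <<'E'
from pf import *
print(pz,px,py); d,r=delta(-.08,80); print(d.round(4),r.round(4),np.degrees(np.linalg.norm(r)),tgt(-.08,80)[0])
E
```

```text
[-0.47903645  0.14326228  0.8660254 ] [ 0.82971547 -0.24813754  0.5       ] [ 2.86524553e-01  9.58072899e-01 -1.38777878e-17]
[ 0.0349  0.3842 -0.0134] [-0.156  -0.4981  0.0284] 29.9480761190983 [0.45916781 0.14249828 0.24397228]
```

>>> jog_arm:
  travel:
    - [0.0022,0.024,-0.0008]
    - [0.0022,0.024,-0.0008]
    - [0.0022,0.024,-0.0008]
    - [0.0022,0.024,-0.0008]
    - [0.0022,0.024,-0.0008]
    - [0.0022,0.024,-0.0008]
    - [0.0022,0.024,-0.0008]
    - [0.0022,0.024,-0.0008]
    - [0.0022,0.024,-0.0008]
    - [0.0022,0.024,-0.0008]
    - [0.0022,0.024,-0.0008]
    - [0.0022,0.024,-0.0008]
    - [0.0022,0.024,-0.0008]
    - [0.0022,0.024,-0.0008]
    - [0.0022,0.024,-0.0008]
    - [0.0022,0.024,-0.0008]
    - [0,0,0]
    - [0,0,0]
    - [0,0,0]
  dr:
    - [-0.00975,-0.0311,0.0018]
    - [-0.00975,-0.0311,0.0018]
    - [-0.00975,-0.0311,0.0018]
    - [-0.00975,-0.0311,0.0018]
    - [-0.00975,-0.0311,0.0018]
    - [-0.00975,-0.0311,0.0018]
    - [-0.00975,-0.0311,0.0018]
    - [-0.00975,-0.0311,0.0018]
    - [-0.00975,-0.0311,0.0018]
    - [-0.00975,-0.0311,0.0018]
    - [-0.00975,-0.0311,0.0018]
    - [-0.00975,-0.0311,0.0018]
    - [-0.00975,-0.0311,0.0018]
    - [-0.00975,-0.0311,0.0018]
    - [-0.00975,-0.0311,0.0018]
    - [-0.00975,-0.0311,0.0018]
    - [0,0,0]
    - [0,0,0]
    - [0,0,0]

```text
time_s: 5.83
position: [0.4588, 0.1421, 0.2427]
tool_rot: [[0.426, 0.77, 0.475], [0.901, -0.41, -0.142], [0.085, 0.488, -0.869]]
ft_force: [0.3, -0.8, -1.2]
grip_width: 0.0171
```

Run:
```python
from pf import *
s=observe(); print(np.round(s['q'],1),np.round(s['position'],4)); print([x.round(4) for x in delta(-.08,80)])
for n in('side','top'):
    im=save(n,n+'2.png')
s=cv2.imread('pics/side2.png')[170:290,190:310]; t=cv2.imread('pics/top2.png')[130:250,160:280]
cv2.imwrite('pics/b2.png',cv2.resize(np.hstack([s,t]),None,fx=3.3,fy=3.3,interpolation=cv2.INTER_CUBIC))
```

```text
[ 10.    5.9 100.5 -17.5  47.9  45.4] [0.4588 0.1421 0.2427]
[array([0.0004, 0.0004, 0.0013]), array([-0.0006, -0.0051, -0.001 ])]
```

View pics/b2.png

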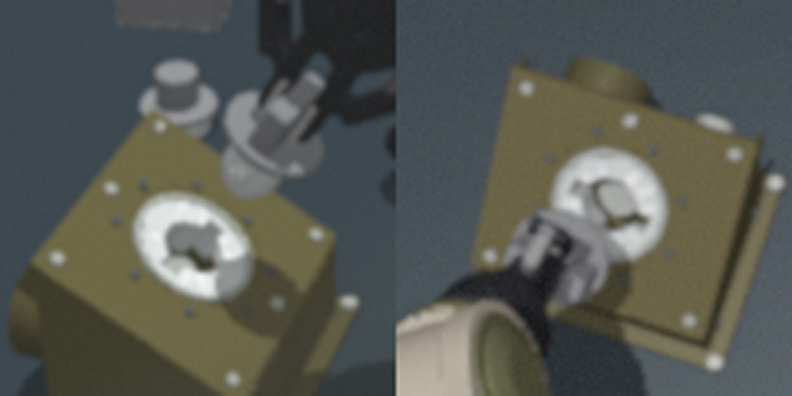

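```bash
cat > ov.py <<'E'
from pf import *
def overlay(f,rows=((190,170,120,120),(160,130,120,120)),k=6):
    s=observe(); R=np.array(s['tool_rot']); p=np.array(s['position'])
    zc=-R[:,2]; foot=p-zc*.0568; outs=[]
    for n,(x0,y0,w,h) in zip(('side','top'),rows):
        im=get_image(n); a=np.ascontiguousarray(cv2.resize(im['color'][y0:y0+h,x0:x0+w,::-1],None,fx=k,fy=k,interpolation=cv2.INTER_CUBIC))
        def P(X): q=proj(im,X); return [int(round((q[0]-x0+.5)*k-.5)),int(round((q[1]-y0+.5)*k-.5))]
        th=np.linspace(0,2*np.pi,73)
        for r,h_,c in((.036,.052,(255,255,0)),(.036,.046,(255,255,0)),(.021,.012,(0,255,0)),(.016,0,(0,255,0))):
            cv2.polylines(a,[np.array([P(foot+zc*h_+r*(np.cos(t)*R[:,0]+np.sin(t)*R[:,1])) for t in th])],False,c,1)
        cv2.polylines(a,[np.array([P(foot+zc*.088+i*.03*R[:,0]+j*.009*R[:,1]) for i,j in((1,1),(1,-1),(-1,-1),(-1,1),(1,1))])],False,(0,0,255),1)
        for r,c in((.023,(255,0,255)),):
            cv2.polylines(a,[np.array([P(O+r*(np.cos(t)*px+np.sin(t)*py)) for t in th])],False,c,1)
        nd=np.cos(np.radians(80))*px+np.sin(np.radians(80))*py; m=np.cross(pz,nd)
        for sg in(1,-1): cv2.polylines(a,[np.array([P(O+sg*nd*u+v*m) for u,v in((.022,.0075),(.034,.0075),(.034,-.0075),(.022,-.0075))])],False,(255,0,255),1)
        cv2.imwrite('pics/%s_%s.png'%(f,n),a[:600,:800])
E
python3 - <<'E'
from ov import *
overlay('o2',((220,185,90,90),(170,150,90,90)))
E
```

```text
(no output)
```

View pics/o2_side.png

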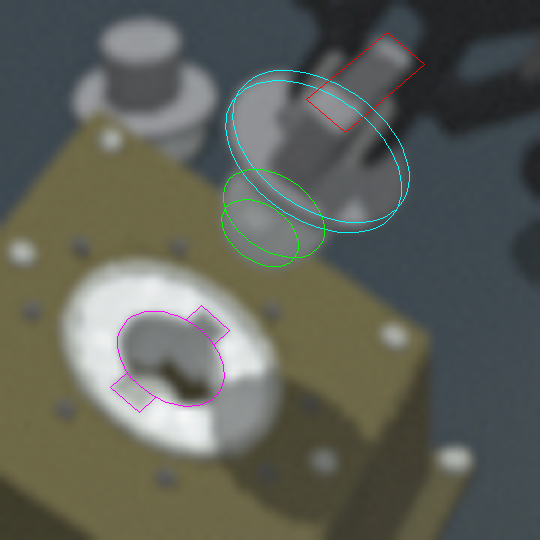

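View pics/o2_top.png

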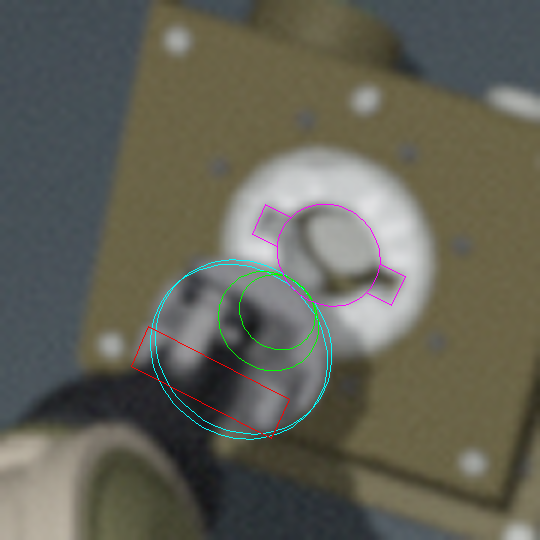

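>>> jog_arm:
  travel:
    - [0.0048,-0.0014,-0.0085]
    - [0.0048,-0.0014,-0.0085]
    - [0.0048,-0.0014,-0.0085]
    - [0.0048,-0.0014,-0.0085]
    - [0.0048,-0.0014,-0.0085]
    - [0.0048,-0.0014,-0.0085]
    - [0.0048,-0.0014,-0.0085]
    - [0.0048,-0.0014,-0.0085]
    - [0,0,0]
    - [0,0,0]
  dr:
    - [0,-0.005,-0.001]
    - [0,0,0]
    - [0,0,0]
    - [0,0,0]
    - [0,0,0]
    - [0,0,0]
    - [0,0,0]
    - [0,0,0]
    - [0,0,0]
    - [0,0,0]

```text
time_s: 6.87
position: [0.4978, 0.131, 0.1754]
tool_rot: [[0.427, 0.766, 0.481], [0.9, -0.412, -0.143], [0.088, 0.494, -0.865]]
ft_force: [0.1, 0.4, -2.6]
grip_width: 0.0171
```

Run:
```python
from ov import *
print([x.round(4) for x in delta(0,80)])
overlay('o3',((205,190,90,90),(185,145,90,90)))
```

```text
[array([-0.0003, -0.    , -0.0008]), array([-0.0009,  0.0019,  0.0005])]
```

View pics/o3_side.png

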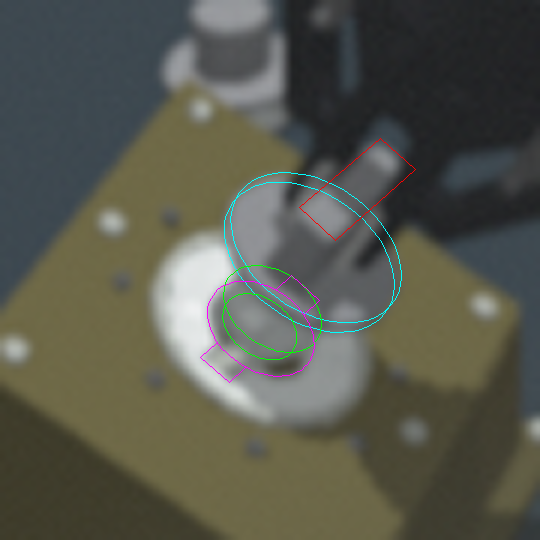

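View pics/o3_top.png

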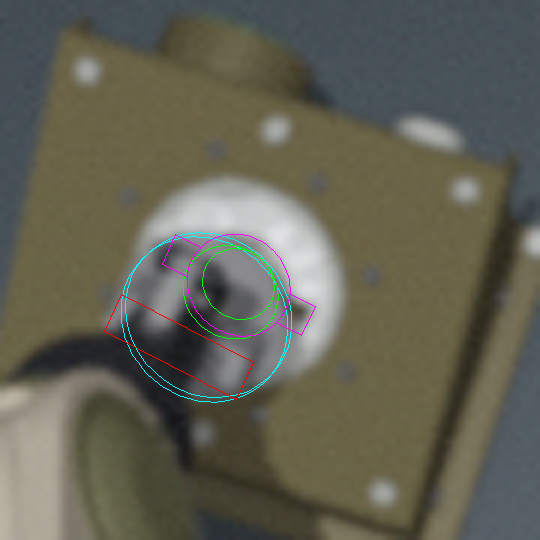

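>>> jog_arm:
  travel:
    - [0.0012,-0.0004,-0.0026]
    - [0.0014,-0.0004,-0.0026]
    - [0.0014,-0.0004,-0.0026]
    - [0.0014,-0.0004,-0.0026]
    - [0.0014,-0.0004,-0.0026]
    - [0,0,0]
  dr:
    - [0,0.001,0]
    - [0,0,0]
    - [0,0,0]
    - [0,0,0]
    - [0,0,0]
    - [0,0,0]

```text
time_s: 7.47
position: [0.5046, 0.1291, 0.1624]
tool_rot: [[0.427, 0.767, 0.48], [0.9, -0.412, -0.143], [0.088, 0.493, -0.866]]
ft_force: [0.1, -0.3, -3.1]
grip_width: 0.0169
```

```bash
cat > st.py <<'E'
from pf import *
import sys
s=observe(); R=np.array(s['tool_rot']);p=np.array(s['position']); d=p-O
B=np.c_[px,py,pz]
f=np.array(s['ft_force']); x=B.T@R[:,0]
print('foot depth mm',round((.0568-d@pz)*1000,2),'lat xy mm',(B.T@d*1000)[:2].round(2),'bar ang',np.degrees(np.arctan2(x[1],x[0])).round(2),'tilt',(B.T@-R[:,2]).round(4)[:2],'F port',(B.T@f).round(1),'M port',(B.T@np.array(s['wrist_torque'])).round(2),'t',s['time_s'],'w',round(s['grip_width'],4),'q6',s['q'][5])
E
python3 st.py
```

```text
foot depth mm 14.31 lat xy mm [0.29 0.16] bar ang 79.94 tilt [-0.001  -0.0009] F port [-1.4 -0.3 -2.7] M port [0.01 0.46 0.01] t 7.4667 w 0.0169 q6 48.32725660400553
```

>>> jog_arm:
  travel:
    - [0.0014,-0.0004,-0.0026]
    - [0.0014,-0.0004,-0.0026]
    - [0.001,-0.0003,-0.0018]
    - [0.001,-0.0003,-0.0018]
    - [0.001,-0.0003,-0.0018]
    - [0,0,0]
    - [0,0,0]
  dr:
    - [0,0,0]
    - [0,0,0]
    - [0,0,0]
    - [0,0,0]
    - [0,0,0]
    - [0,0,0]
    - [0,0,0]

```text
time_s: 8.05
position: [0.5104, 0.1275, 0.1523]
tool_rot: [[0.426, 0.766, 0.481], [0.9, -0.412, -0.143], [0.089, 0.493, -0.865]]
ft_force: [1.0, -0.5, -2.2]
grip_width: 0.017
```

```bash
python3 st.py
```

```text
foot depth mm 26.05 lat xy mm [0.39 0.25] bar ang 79.94 tilt [-0.0015 -0.0012] F port [-0.1 -0.2 -2.4] M port [-0.02  0.43 -0.02] t 8.05 w 0.017 q6 48.865450332383624
```

>>> jog_arm:
  travel:
    - [0.001,-0.0003,-0.0018]
    - [0.001,-0.0003,-0.0018]
    - [0.001,-0.0003,-0.0018]
    - [0.001,-0.0003,-0.0018]
    - [0.001,-0.0003,-0.0018]
    - [0.001,-0.0003,-0.0018]
    - [0.001,-0.0003,-0.0018]
    - [0.001,-0.0003,-0.0018]
    - [0,0,0]
    - [0,0,0]
  dr:
    - [0,0,0]
    - [0,0,0]
    - [0,0,0]
    - [0,0,0]
    - [0,0,0]
    - [0,0,0]
    - [0,0,0]
    - [0,0,0]
    - [0,0,0]
    - [0,0,0]

```text
time_s: 8.88
position: [0.5184, 0.1252, 0.1382]
tool_rot: [[0.426, 0.766, 0.481], [0.9, -0.411, -0.142], [0.089, 0.494, -0.865]]
ft_force: [-6.0, 1.8, 5.8]
grip_width: 0.017
```

```bash
python3 st.py
```

```text
foot depth mm 42.5 lat xy mm [0.55 0.39] bar ang 79.94 tilt [-0.0021 -0.0015] F port [-2.5  0.   8.2] M port [ 0.02  0.57 -0.01] t 8.8833 w 0.017 q6 49.684188045928046
```

>>> jog_arm:
  travel:
    - [0.0001,-0.0003,-0.0012]
    - [0,0,0]
    - [0,0,0]
    - [0,0,0]
    - [0,0,0]
    - [0,0,0]
    - [0,0,0]
    - [0,0,0]
    - [0,0,0]
    - [0,0,0]
    - [0,0,0]
    - [0,0,0]
  dr:
    - [0,0,0]
    - [0,0,0]
    - [0.0335,-0.01,-0.0606]
    - [0.0335,-0.01,-0.0606]
    - [0.0335,-0.01,-0.0606]
    - [0.0335,-0.01,-0.0606]
    - [0.0335,-0.01,-0.0606]
    - [0.0335,-0.01,-0.0606]
    - [0.0335,-0.01,-0.0606]
    - [0.0335,-0.01,-0.0606]
    - [0,0,0]
    - [0,0,0]

```text
time_s: 9.88
position: [0.5187, 0.1249, 0.1373]
tool_rot: [[0.768, 0.422, 0.482], [0.544, -0.827, -0.144], [0.338, 0.372, -0.864]]
ft_force: [-4.7, 0.5, 7.4]
grip_width: 0.0168
```

```bash
python3 st.py
```

```text
foot depth mm 43.42 lat xy mm [0.47 0.19] bar ang 47.85 tilt [-0.0031 -0.0005] F port [-0.3 -0.9  8.8] M port [-0.13  0.43 -0.06] t 9.8833 w 0.0168 q6 82.03104685788583
```

>>> jog_arm:
  travel:
    - [0,0,0]
    - [0,0,0]
    - [0,0,0]
    - [0,0,0]
    - [0,0,0]
    - [0,0,0]
    - [0,0,0]
    - [0,0,0]
    - [0,0,0]
    - [0,0,0]
    - [0,0,0]
    - [0,0,0]
    - [0,0,0]
  dr:
    - [0.0335,-0.01,-0.0606]
    - [0.0335,-0.01,-0.0606]
    - [0.0335,-0.01,-0.0606]
    - [0.0335,-0.01,-0.0606]
    - [0.0335,-0.01,-0.0606]
    - [0.0335,-0.01,-0.0606]
    - [0.0335,-0.01,-0.0606]
    - [0.0335,-0.01,-0.0606]
    - [0.0335,-0.01,-0.0606]
    - [0.0335,-0.01,-0.0606]
    - [0.0335,-0.01,-0.0606]
    - [0,0,0]
    - [0,0,0]

```text
time_s: 10.97
position: [0.5186, 0.1249, 0.1372]
tool_rot: [[0.846, -0.232, 0.48], [-0.185, -0.972, -0.145], [0.501, 0.034, -0.865]]
ft_force: [-5.6, 2.8, 7.3]
grip_width: 0.0173
```

```bash
python3 st.py
```

```text
foot depth mm 43.44 lat xy mm [0.33 0.21] bar ang 3.75 tilt [-0.0021  0.0009] F port [-1.7  1.   9.3] M port [-0.03  0.6  -0.06] t 10.9667 w 0.0173 q6 126.21968340896201
```

Only about 4° is left to the stop. I'll feel for it in small steps.

>>> jog_arm:
  travel:
    - [0,0,0]
    - [0,0,0]
    - [0,0,0]
    - [0,0,0]
    - [0,0,0]
  dr:
    - [0.0144,-0.0043,-0.026]
    - [0.0144,-0.0043,-0.026]
    - [0.0096,-0.0029,-0.0173]
    - [0,0,0]
    - [0,0,0]

```text
time_s: 11.38
position: [0.5186, 0.1249, 0.1372]
tool_rot: [[0.825, -0.299, 0.48], [-0.261, -0.954, -0.145], [0.502, -0.006, -0.865]]
ft_force: [-6.3, 0.9, 6.4]
grip_width: 0.017
```

```bash
python3 st.py
```

```text
foot depth mm 43.44 lat xy mm [0.29 0.2 ] bar ang -0.81 tilt [-0.0019  0.001 ] F port [-2.2 -0.9  8.7] M port [0.   0.55 0.05] t 11.3833 w 0.017 q6 130.7806993956643
```

>>> jog_arm:
  travel:
    - [0,0,0]
    - [0,0,0]
    - [0,0,0]
    - [0,0,0]
  dr:
    - [0.0096,-0.0029,-0.0173]
    - [0.0096,-0.0029,-0.0173]
    - [0,0,0]
    - [0,0,0]

```text
time_s: 11.72
position: [0.5186, 0.1249, 0.1372]
tool_rot: [[0.812, -0.331, 0.48], [-0.299, -0.943, -0.145], [0.501, -0.026, -0.865]]
ft_force: [-5.6, 1.2, 6.2]
grip_width: 0.0171
```

```bash
python3 st.py
```

```text
foot depth mm 43.45 lat xy mm [0.29 0.13] bar ang -3.1 tilt [-0.0019  0.0011] F port [-1.8 -0.4  8.2] M port [-0.14  0.5   0.05] t 11.7167 w 0.0171 q6 133.06533450790002
```

>>> jog_arm:
  travel:
    - [0,0,0]
    - [0,0,0]
    - [0,0,0]
    - [0,0,0]
  dr:
    - [0.0096,-0.0029,-0.0173]
    - [0.0096,-0.0029,-0.0173]
    - [0,0,0]
    - [0,0,0]

```text
time_s: 12.05
position: [0.5184, 0.1247, 0.1371]
tool_rot: [[0.799, -0.363, 0.48], [-0.335, -0.931, -0.145], [0.499, -0.045, -0.865]]
ft_force: [-5.5, 0.2, 7.6]
grip_width: 0.0168
```

```bash
python3 st.py
python3 - <<'E'
from ov import *
overlay('o4',((205,190,90,90),(185,145,90,90)))
E
```

```text
foot depth mm 43.46 lat xy mm [ 0.2  -0.09] bar ang -5.3 tilt [-0.0017  0.0018] F port [-0.9 -1.4  9.2] M port [-0.29  0.49  0.52] t 12.05 w 0.0168 q6 135.3051964329589
```

View pics/o4_side.png

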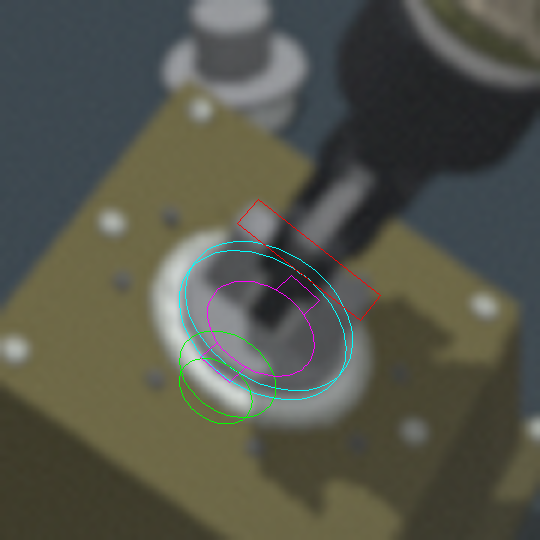

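>>> jog_arm:
  travel:
    - [0,0,0]
    - [0,0,0]
    - [0,0,0]
    - [-0.0005,0.00014,0.00087]
    - [-0.0005,0.00014,0.00087]
    - [-0.0005,0.00014,0.00087]
    - [-0.0005,0.00014,0.00087]
    - [-0.0005,0.00014,0.00087]
    - [-0.0005,0.00014,0.00087]
    - [0,0,0]
    - [0,0,0]
  dr:
    - [-0.0144,0.0043,0.026]
    - [-0.0144,0.0043,0.026]
    - [0,0,0]
    - [0,0,0]
    - [0,0,0]
    - [0,0,0]
    - [0,0,0]
    - [0,0,0]
    - [0,0,0]
    - [0,0,0]
    - [0,0,0]

```text
time_s: 13.07
position: [0.5156, 0.1256, 0.1422]
tool_rot: [[0.819, -0.315, 0.48], [-0.28, -0.949, -0.145], [0.501, -0.016, -0.865]]
ft_force: [-2.8, 1.8, 4.1]
grip_width: 0.017
```

```bash
python3 st.py
```

```text
foot depth mm 37.62 lat xy mm [0.16 0.02] bar ang -1.95 tilt [-0.0016  0.0012] F port [-0.8  0.9  5.2] M port [-0.1   0.28  0.03] t 13.0667 w 0.017 q6 131.59423018801027
```

>>> jog_arm:
  travel:
    - [-0.0005,0.00014,0.00087]
    - [-0.0005,0.00014,0.00087]
    - [-0.0002,0.0001,0.0004]
    - [0,0,0]
    - [0,0,0]
  dr:
    - [0,0,0]
    - [0,0,0]
    - [0,0,0]
    - [0,0,0]
    - [0,0,0]

```text
time_s: 13.48
position: [0.5148, 0.1258, 0.1437]
tool_rot: [[0.819, -0.315, 0.479], [-0.281, -0.949, -0.145], [0.501, -0.016, -0.866]]
ft_force: [4.9, -0.9, -5.4]
grip_width: 0.017
```

```bash
python3 st.py
```

```text
foot depth mm 35.86 lat xy mm [ 0.15 -0.02] bar ang -1.96 tilt [-0.001   0.0015] F port [ 1.6  0.5 -7.2] M port [ 0.1  -0.01  0.03] t 13.4833 w 0.017 q6 131.47336985281285
```

The pull is resisted at 35.9 mm depth, so the lugs are up against the collar. I'll relax the pull and open the jaws.

>>> jog_arm:
  travel:
    - [0.0002,-0.0001,-0.0004]
    - [0,0,0]
    - [0,0,0]
  dr:
    - [0,0,0]
    - [0,0,0]
    - [0,0,0]

```text
time_s: 13.73
position: [0.5148, 0.1258, 0.1437]
tool_rot: [[0.819, -0.315, 0.48], [-0.28, -0.949, -0.145], [0.501, -0.016, -0.865]]
ft_force: [4.0, -2.0, -3.9]
grip_width: 0.0171
```

>>> jog_arm:
  travel:
    - [0,0,0]
    - [0,0,0]
    - [0,0,0]
    - [0,0,0]
    - [0,0,0]
    - [0,0,0]
  dr:
    - [0,0,0]
    - [0,0,0]
    - [0,0,0]
    - [0,0,0]
    - [0,0,0]
    - [0,0,0]
  jaw: 0.045

```text
time_s: 14.23
position: [0.5144, 0.1259, 0.1438]
tool_rot: [[0.819, -0.315, 0.48], [-0.28, -0.949, -0.145], [0.501, -0.016, -0.865]]
ft_force: [-0.5, 1.4, -0.9]
grip_width: 0.0453
```

>>> jog_arm:
  travel:
    - [-0.005,0.0014,0.0087]
    - [-0.01,0.0029,0.0173]
    - [-0.01,0.0029,0.0173]
    - [-0.01,0.0029,0.0173]
    - [-0.01,0.0029,0.0173]
    - [-0.01,0.0029,0.0173]
    - [-0.01,0.0029,0.0173]
    - [0,0,0]
    - [0,0,0]
  dr:
    - [0,0,0]
    - [0,0,0]
    - [0,0,0]
    - [0,0,0]
    - [0,0,0]
    - [0,0,0]
    - [0,0,0]
    - [0,0,0]
    - [0,0,0]

```text
time_s: 14.98
position: [0.4492, 0.145, 0.2573]
tool_rot: [[0.818, -0.314, 0.482], [-0.28, -0.949, -0.144], [0.502, -0.017, -0.864]]
ft_force: [-0.2, -0.4, -0.4]
grip_width: 0.0444
```

```bash
cat > fin.py <<'E'
from pf import *
import sys
print({k:np.round(v,3).tolist() for k,v in observe().items() if k in('position','ft_force','grip_width','time_s')})
tag=sys.argv[1]; R=tgt(.036,-2)[1]; foot=O-pz*.036
for n,(x0,y0) in(('side',(205,190)),('top',(180,145))):
    im=save(n,n+tag+'.png'); k=6; a=np.ascontiguousarray(cv2.resize(im['color'][y0:y0+90,x0:x0+90,::-1],None,fx=k,fy=k,interpolation=cv2.INTER_CUBIC)); b=a.copy()
    def P(X): q=proj(im,X); return [int(round((q[0]-x0+.5)*k-.5)),int(round((q[1]-y0+.5)*k-.5))]
    th=np.linspace(0,6.283,73)
    cv2.polylines(a,[np.array([P(foot+pz*.052+.036*(np.cos(t)*px+np.sin(t)*py)) for t in th])],False,(255,255,0),1)
    cv2.polylines(a,[np.array([P(foot+pz*.088+i*.03*R[:,0]+j*.009*R[:,1]) for i,j in((1,1),(1,-1),(-1,-1),(-1,1),(1,1))])],False,(0,0,255),1)
    cv2.imwrite('pics/f%s_%s.png'%(tag,n),cv2.resize(np.hstack([b,a]),None,fx=.74,fy=.74,interpolation=cv2.INTER_AREA))
E
python3 fin.py A
```

```text
{'time_s': 14.983, 'position': [0.449, 0.145, 0.257], 'ft_force': [-0.158, -0.376, -0.363], 'grip_width': 0.044}
```

View pics/fA_side.png

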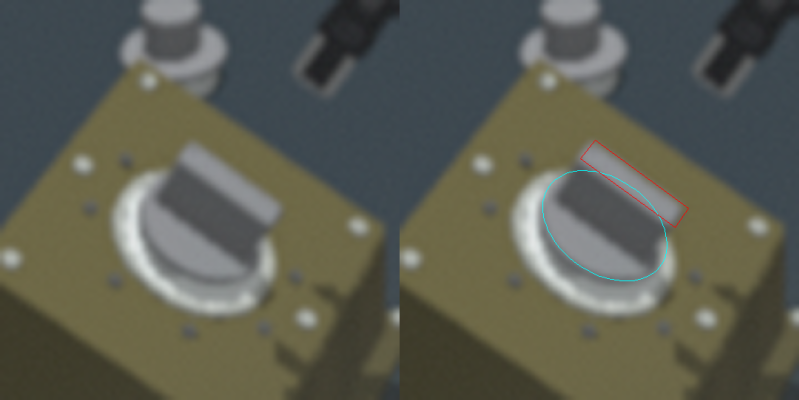

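View pics/topA.png

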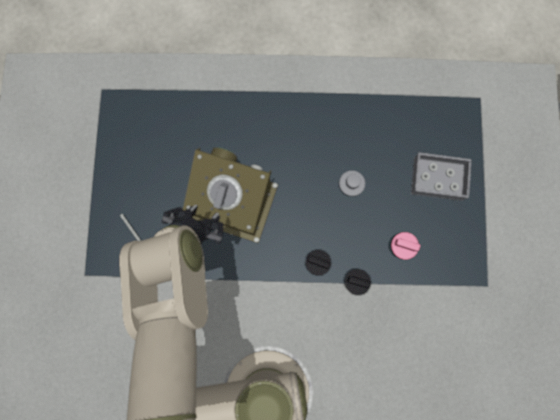

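View pics/sideA.png

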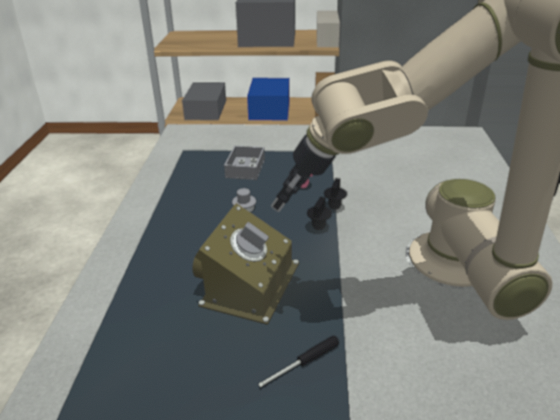

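The cartridge sits in the port at side (250,240) and top (226,193). Its bar lies in line with the slope, and its flange and bar match the locked-depth outline. The plug, bin, screwdriver and look-alikes look unmoved, and the robot is clear.

```bash
python3 -c "
from rig import *
print(close_job())"
```

```text
the job is handed in; nothing more can be done
None
```

The desiccant cartridge is locked home in the port, and I handed the job in at about 15 s of the 50 s allowed.

- **Entry:** I gripped the grey cartridge by its bar and tilted it 30° onto the port axis. The lugs went through the notches without contact.
- **Push and turn:** I pushed to 43.4 mm, where the spring force read about 11 N as expected. I then turned it clockwise about 85° until the stop pushed back with 0.5 N m.
- **Seating:** I backed off about 3° and let the spring bring it out. A light pull was resisted at 35.9 mm depth (36 mm is locked home), so the lugs were against the collar. I then let go and backed away along the axis.

**Last checks:**
- After release, the pictures show the flange and bar matching the locked-pose outline to about a pixel, with the bar in line with the slope.
- The wrist force was near zero with the gripper clear.
- By eye, the plug, bin and look-alikes have not moved, nor has the screwdriver, though the arm hides part of it in the top view.
- No check failed. The one small difference is that the stop came at about −5° instead of 0°, which is within the play of the lugs in their seats.

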